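# Find the gap gauge that fits the set gap

## Robot

A 6-joint arm with a two-finger parallel gripper is mounted at the origin on a cart in front of the work surface, level with it; the furniture and walls round the work are solid. World frame = base frame: x ahead of the robot, y to its left, z up, the work surface at z = 0. Lengths are in m, angles in rad, forces in N, time in s.
With the tool pointing down it reaches from about 0.275 to 0.825 m from the base axis. Payload 4.9 kg.
Tool frame: the origin (TCP) lies midway between the tips of the shut fingers; the grasp point (between the pads) lies 19 mm behind it (grip_point_offset is the distance from the TCP to the grasp point, in m); z points along the fingers, x is the direction in which the jaws open and shut, and the axes are right-handed (so a half turn about z gives the same grasp; the last joint's range is limited). The gripper opens to 85 mm and grips with 20 to 120 N. Pads are 22 mm wide; open, the fingers measure 114 mm over their backs; the gripper's body (76 mm by 85 mm) begins 54 mm behind the grasp point. The pads swing forward as they close: fully open they stand 13 mm farther back than shut.
Start: joints at [1.148, 0.326, -0.193, 1.052, 0, 1.437], TCP at [0.157, 0.527, 0.231] pointing down, gripper open.
Joint ranges: [-2.65, 2.65], [-0.97, 1.79], [-1.3, 1.35], [-1.93, 2.1], [-1.47, 1.37], [-3.14, 3.14]. Speed limits (rad/s): [2.57, 2.57, 3.14, 3.14, 3.14, 3.14].

## Interface

Orientations are given as a rotation vector (axis times angle).
In Python, from cell import * gives the robot as it stands. Calls block until the motion is done:
- movep(position, orientation): joint-space move of the TCP to a pose.
- move_l(position, velocity=0.15, rot=None, until_force=None): straight line of the TCP; rot=None keeps the orientation; velocity is the mean speed in m/s. With until_force (N) it stops when the force on the tool has changed by that much, and returns True; else False.
- set_joints(angles): joint-space move.
- let_go() and grab(newtons=None): open the fingers fully, or close them until they stop; newtons is the grip in N (None keeps the last).
- sleep(seconds).
- ik(position, orientation): joint angles nearest the present ones, or None.
- get_state(): the state.
- grab_frame(name): name is "side" or "top" or "wrist"; returns a dict with "img" (400x640x3 uint8, red, green, blue), "fx", "fy", "cx", "cy" (pixels), "k1" (the pictures are not rectified: a ray, as slopes to the right and down, at radius r is drawn at 1 + k1 r^2 times it, then the intrinsics apply), "cam_to_world" (4x4, takes a point from camera to world coordinates); the wrist camera has in their place "T_tool_cam" (4x4, takes a point from camera to tool coordinates, whose origin is the TCP and whose axes are the tool frame's). Camera axes: x right, y down, z forward; pixel columns grow to the right and rows downward; lengths in m; the calibration is good to about 2 mm. A picture is of the moment at which its call begins: read the wrist's pose just before it. There is no depth.
A pose or a line that the arm cannot do raises MotionError and nothing moves.
- sign_off(): hands the job in, once; it reports no verdict.
Trained networks look in the newest picture that a camera, given by its name, has taken for a name from the list of things; names that differ only in an ending like _2 or _b are one class to them, and where a whole thing is asked for, a point or a joint stands for the part that bears it (a point fixed in the world has none). Each returns a list of dicts, best first, with "score" (0 to 1); they miss things now and then, are a little off and sometimes report something else, mostly with a low value. They report only what shows in the picture. A call takes as long as a camera call. They do not tell look-alikes from the thing itself.
- spot_in(camera, name): "centre" ([column, row] in pixels, amid what is visible of it).
- silhouettes(camera, name): "mask" (400x640 bool, what is visible of it) and "centre" ([column, row] in pixels, amid what is visible of it).
- tip_of(camera, name): "centre" ([column, row] in pixels: a listed point, or the origin of a listed thing).
The state is a dict: "clock": time; "q": joint angles; "joint_velocities": joint speeds; "tau": joint torques, N m; "position": TCP position; "eef_rot": TCP orientation; "contact_force": force on the tool from outside, world axes, zero at the start; "wrist_torque": the same for the moment, N m; "finger_gap": opening from 0.0 (shut) to 1.0 (fully open).
Only numpy, scipy, OpenCV 4.12 (cv2) and the standard library are available. Lean on these libraries where they do the work, as an engineer would, in place of code of your own. Each camera call takes 0.05 s, during which the arm holds its last target. There are 200 camera calls.

## Task

The gap between the fixture's two jaws was set to an unknown width: find which of the three stepped gauges fits it, by gently sliding a held gauge into the mouth of the gap, its flat side close along the fixed jaw, and feeling where it stops (too thick: the tongue does not enter; too thin: the step slides in as well; right: it stops with the shoulder of its step against the other jaw). Leave the fitting gauge there, flat on the mat, whole tongue in, shoulder at the jaw. Lay any gauge that does not fit back where it was, never force one, and leave the bottle, the power meter and the attenuator alone.

Things in the scene. Friction and masses are not known exactly. Their poses are not given: they have to be found in the camera images.
- fixture: Gap fixture, fixed: two upright steel jaws, 85 mm deep, 44 high, a vertical gap between them, its floor the mat (1 mm higher than where the gauges lie). Gap width unknown, 7 to 19 mm, constant along its length. Origin: on the mat at the mouth, on the fixed jaw's face. x points into the gap, away from the robot; y across it: fixed jaw y -30 to 0, then the gap, then the second jaw (28 mm thick). Jaw fronts flat, at x = 0.
- bridge (a point): Centre of the top of the fixture's aluminium bridge plate, which roofs the gap: underside 46 mm, top 55 mm, screw heads 59 mm above the mat. Same axes as the fixture. An end block beyond the second jaw spans fixture y = 58 to 72 mm; the set screw's knurled knob reaches to about y = 100 mm.
- thin_grip (a point): Thin gauge: stepped gauge, 145 mm long, ~150 g, lying flat. Black handle 70 long, 24 wide, 34 high; then a steel step 35 long, 11 mm thick, then a steel tongue 40 long, 5 mm thick, half-round nose; both 26 high, flush with the underside. Right side (y = -11 mm) one flat face along step and tongue: the step juts out on the left only. This point: handle's centre, 17 mm up. x to the tip, z up.
- thin_tip (a point): End of the thin gauge's tongue, middle of its thickness, 13 mm above the underside; from the handle's centre 110 mm ahead and 8.5 mm to the right (-y); same axes. The shoulder where the step juts out lies 40 mm behind it, the front of the handle 75 mm behind it.
- mid_grip (a point): Mid gauge: stepped gauge, 145 mm long, ~150 g, lying flat. Black handle 70 long, 24 wide, 34 high; then a steel step 35 long, 15 mm thick, then a steel tongue 40 long, 9 mm thick, half-round nose; both 26 high, flush with the underside. Right side (y = -11 mm) one flat face along step and tongue: the step juts out on the left only. This point: handle's centre, 17 mm up. x to the tip, z up.
- mid_tip (a point): End of the mid gauge's tongue, middle of its thickness, 13 mm above the underside; from the handle's centre 110 mm ahead and 6.5 mm to the right (-y); same axes. The shoulder where the step juts out lies 40 mm behind it, the front of the handle 75 mm behind it.
- thick_grip (a point): Thick gauge: stepped gauge, 145 mm long, ~150 g, lying flat. Black handle 70 long, 24 wide, 34 high; then a steel step 35 long, 21 mm thick, then a steel tongue 40 long, 13 mm thick, half-round nose; both 26 high, flush with the underside. Right side (y = -11 mm) one flat face along step and tongue: the step juts out on the left only. This point: handle's centre, 17 mm up. x to the tip, z up.
- thick_tip (a point): End of the thick gauge's tongue, middle of its thickness, 13 mm above the underside; from the handle's centre 110 mm ahead and 4.5 mm to the right (-y); same axes. The shoulder where the step juts out lies 40 mm behind it, the front of the handle 75 mm behind it.
- bottle: Bystander: white solvent bottle, 58 mm across, 121 mm high. Origin: centre of its underside.
- meter: Bystander: blue handheld power meter standing upright, 48 x 84 x 187 mm. Origin: centre of its underside.
- attenuator: Bystander: small black attenuator block with a dial, 24 x 68 x 29 mm. Origin: centre of its underside.
Things that resemble listed ones, but are neither listed nor needed, are in the scene too. What is shaped like the part that bears mid_grip but pink is not meant.

How it is judged:
By the outcome, as a careful person would: the job done as asked, in the order asked, and still so for the second after the job is handed in, with the robot touching nothing.
It also fails if it takes over 72 s, if anything falls off the work surface, if the arm or the gripper's body presses on something with over 40 N, if the wrist force passes 120 N, or if a joint passes its speed limit or range.

## Working session

There is one attempt and no reset: what is moved stays moved. The work goes in short steps, each a Python script; the robot and the scene stay as the last script left them, time stands still between calls to the robot, and variables do not carry over. Pictures are saved under pics/ and viewed, about 8 in all and at most 12, crops included, and the job is handed in when it is done.

```bash
ls; mkdir -p pics
python3 - <<'E'
from cell import *
import cv2,numpy as np
s=get_state();print(s)
for c in("top","side"):
    f=grab_frame(c);cv2.imwrite(f"pics/{c}1.png",f["img"][:,:,::-1])
    print(c,{k:(np.round(v,4).tolist() if k=="cam_to_world" else v) for k,v in f.items() if k!="img"})
    for n in["fixture","bridge","thin_grip","thin_tip","mid_grip","mid_tip","thick_grip","thick_tip","bottle","meter","attenuator"]:
        print(n,[(np.round(d["centre"],1).tolist(),round(d["score"],2)) for d in tip_of(c,n)])
print(get_state()["clock"])
E
```

```text
pics
{'clock': 0.0, 'q': array([ 1.14780070e+00,  3.26935647e-01, -1.93617972e-01,  1.05200021e+00,
       -2.36088446e-05,  1.43658989e+00]), 'joint_velocities': array([-9.84964805e-04,  5.67275602e-04, -3.92807120e-04, -3.03743720e-05,
       -1.10068352e-03, -5.96429987e-04]), 'tau': array([ 2.48940603e-03, -4.43393791e+01,  2.62439829e+01,  1.54441159e-02,
        6.90052048e-05,  2.24110863e-07]), 'position': array([0.15638589, 0.52667139, 0.23049339]), 'eef_rot': array([ 2.51727301e+00,  1.87814973e+00, -2.39500240e-03]), 'contact_force': array([0.40998546, 0.11856535, 0.50252944]), 'wrist_torque': array([ 0.04890469, -0.06182738,  0.00127661]), 'finger_gap': 0.9991121972245651}
top {'fx': 416.4497699014213, 'fy': 416.4497699014213, 'cx': 318.4044252846652, 'cy': 204.28422004399312, 'k1': -0.0951021251238575, 'cam_to_world': [[-0.0003, -0.9855, 0.1694, 0.4075], [-1.0, -0.0008, -0.0068, 0.0821], [0.0069, -0.1694, -0.9855, 1.2736], [0.0, 0.0, 0.0, 1.0]]}
fixture [([338.0, 208.9], 0.84)]
bridge [([329.1, 191.5], 0.83), ([338.7, 210.1], 0.27)]
thin_grip [([212.1, 238.4], 0.57)]
thi
[... 413 characters left out ...]
86, 'fy': 471.62489849521086, 'cx': 315.5895790299598, 'cy': 199.18800095525975, 'k1': -0.04896979211064423, 'cam_to_world': [[0.8965, -0.2609, 0.3581, 0.0663], [-0.4428, -0.5532, 0.7056, -1.007], [0.0141, -0.7911, -0.6115, 1.0003], [0.0, 0.0, 0.0, 1.0]]}
fixture [([322.7, 220.1], 0.91)]
bridge [([332.5, 203.4], 0.9)]
thin_grip [([253.9, 170.7], 0.53), ([366.2, 291.4], 0.3)]
thin_tip [([242.4, 154.0], 0.66)]
mid_grip [([284.7, 196.5], 0.88), ([368.1, 296.0], 0.84)]
mid_tip [([351.4, 264.8], 0.96), ([306.4, 180.1], 0.84)]
thick_grip [([328.4, 309.5], 0.89)]
thick_tip [([308.3, 282.8], 0.74)]
bottle [([253.8, 204.3], 0.83)]
meter [([388.3, 248.0], 0.59)]
attenuator [([341.1, 176.9], 0.69)]
1.2
```

Run:
```python
import cv2
a=cv2.imread("pics/top1.png")[110:310,140:500]
cv2.imwrite("pics/top1c.png",cv2.resize(a,(792,440),interpolation=cv2.INTER_CUBIC))
a=cv2.imread("pics/side1.png")[120:345,200:500]
cv2.imwrite("pics/side1c.png",cv2.resize(a,(796,597),interpolation=cv2.INTER_CUBIC))
```

```text
(no output)
```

View pics/top1c.png

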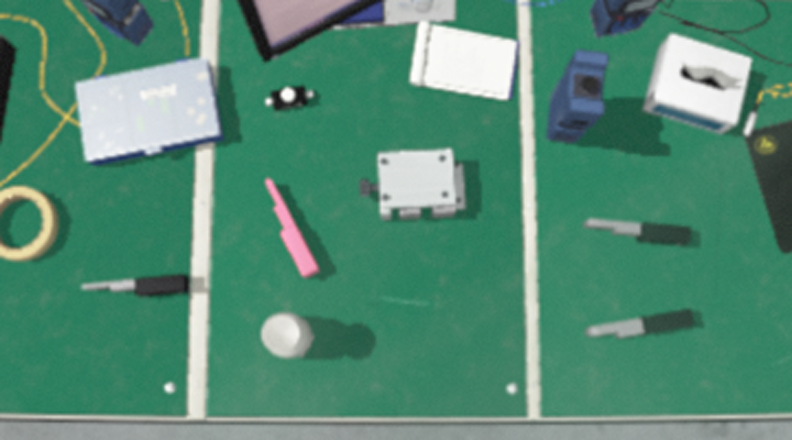

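View pics/side1c.png

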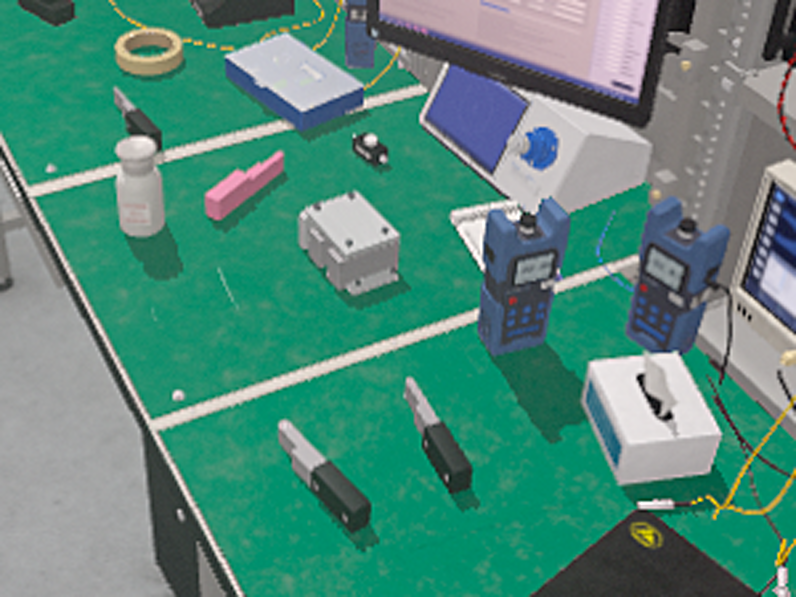

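The top view shows three black-handled gauges: thin at full-frame px (212,240), mid at (440,217) and thick at (443,256). All their tips point image-left, which is +y. The pink one at (275,220) is the decoy. The fixture is at about (330,195) with its mouth facing the robot and its knob to the left.

Next I'll localise these, then take wrist views of the mouth and of the mid/thick pair.

```bash
cat > h.py <<'E'
from cell import *
import numpy as np, cv2
from scipy.spatial.transform import Rotation as R
def slopes(f,uv):
    K=np.array([[f["fx"],0,f["cx"]],[0,f["fy"],f["cy"]],[0,0,1.]])
    return cv2.undistortPoints(np.array(uv,float).reshape(-1,1,2),K,np.array([f["k1"],0,0,0.]))[:,0]
def ray(f,T,uv):
    s=slopes(f,uv); d=np.c_[s,np.ones(len(s))]@T[:3,:3].T
    return T[:3,3],d
def onz(f,T,uv,z):
    o,d=ray(f,T,uv); return o+d*((z-o[2])/d[:,2])[:,None]
def proj(f,T,P):
    P=np.atleast_2d(P); c=(P-T[:3,3])@T[:3,:3]; s=c[:,:2]/c[:,2:]
    s=s*(1+f["k1"]*(s**2).sum(1))[:,None]
    return s*[f["fx"],f["fy"]]+[f["cx"],f["cy"]]
def tooldown(yaw):
    "tool z down, tool x (jaw opening) at world angle yaw"
    c,s=np.cos(yaw),np.sin(yaw)
    return R.from_matrix(np.array([[c,s,0],[s,-c,0],[0,0,-1]]))
def wrist():
    s=get_state();f=grab_frame("wrist")
    T=np.eye(4);T[:3,:3]=R.from_rotvec(s["eef_rot"]).as_matrix();T[:3,3]=s["position"]
    return f,T@f["T_tool_cam"]
E
python3 - <<'E'
from h import *
import pickle
F={c:grab_frame(c) for c in("top","side")}
w=grab_frame("wrist");print({k:(np.round(v,4).tolist() if k=="T_tool_cam" else v) for k,v in w.items() if k!="img"})
pts={"bridge":((329.1,191.5),(332.5,203.4),.055),"fixture":((338,208.9),(322.7,220.1),0),"mid_grip":((440,217.6),(368.1,296),.017),"mid_tip":((403.7,209.2),(351.4,264.8),.013),"thick_grip":((443.6,255.4),(328.4,309.5),.017),"thick_tip":((406.3,260.5),(308.3,282.8),.013),"thin_grip":((212.1,238.4),(253.9,170.7),.017),"thin_tip":((176.5,239.4),(242.4,154),.013),"bottle":((273.4,265.7),(253.8,204.3),0),"meter":((395.9,166.5),(388.3,248),0),"att":((269.6,155.6),(341.1,176.9),0)}
for n,(a,b,z) in pts.items():
    print(n,*[np.round(onz(F[c],F[c]["cam_to_world"],[p],z)[0,:2],4) for c,p in(("top",a),("side",b))])
E
```

```text
{'fx': 302.2903088973963, 'fy': 302.2903088973963, 'cx': 317.5565704145015, 'cy': 198.77695537901818, 'k1': -0.05663133654195332, 'T_tool_cam': [[1.0, 0.0002, 0.0003, -0.0005], [-0.0003, 0.9453, 0.3263, -0.0849], [-0.0002, -0.3263, 0.9453, -0.143], [0.0, 0.0, 0.0, 1.0]]}
bridge [0.6558 0.0417] [0.6595 0.0402]
fixture [0.612  0.0125] [0.6235 0.0365]
mid_grip [ 0.5823 -0.3008] [ 0.5809 -0.3171]
mid_tip [ 0.6091 -0.1896] [ 0.6005 -0.1921]
thick_grip [ 0.4665 -0.3066] [ 0.4629 -0.3112]
thick_tip [ 0.452  -0.1924] [ 0.4573 -0.2009]
thin_grip [0.5183 0.396 ] [0.5122 0.3787]
thin_tip [0.515  0.5071] [0.5138 0.5121]
bottle [0.4373 0.2098] [0.4486 0.2115]
meter [ 0.7482 -0.1725] [ 0.7456 -0.1681]
att [0.7831 0.228 ] [0.7972 0.2277]
```

Run:
```python
from h import *
import pickle
D={}
def look(n,p,yaw,names):
    movep(p,tooldown(yaw).as_rotvec()); sleep(.2)
    f,T=wrist(); D[n]=(f,T); cv2.imwrite(f"pics/{n}.png",f["img"][:,:,::-1])
    for m in names:
        z={"tip":.013,"rip":.017}.get(m[-3:],.055 if m=="bridge" else 0)
        print(n,m,[(np.round(d["centre"],1).tolist(),round(d["score"],2),np.round(onz(f,T,[d["centre"]],z)[0,:2],4).tolist()) for d in tip_of("wrist",m)])
look("mouth",[.50,.03,.08],np.pi/2,["fixture","bridge"])
look("pair",[.53,-.29,.16],np.radians(190),["mid_grip","mid_tip","thick_grip","thick_tip"])
pickle.dump(D,open("d.pkl","wb"));print(get_state()["clock"])
a=D["mouth"][0]["img"][:,:,::-1]; b=D["pair"][0]["img"][:,:,::-1]
cv2.imwrite("pics/two.png",np.vstack([cv2.resize(a[60:300,200:500],(750,600),interpolation=cv2.INTER_CUBIC)]))
```

```text
mouth fixture [([306.6, 321.1], 0.74, [0.611, 0.0205])]
mouth bridge []
pair mid_grip [([263.5, 161.0], 0.97, [0.5846, -0.3042])]
pair mid_tip [([235.7, 259.7], 0.89, [0.6027, -0.1885])]
pair thick_grip [([382.1, 183.8], 0.56, [0.4667, -0.3019])]
pair thick_tip [([373.6, 279.3], 0.65, [0.4476, -0.1905])]
6.3417
```

View pics/mouth.png

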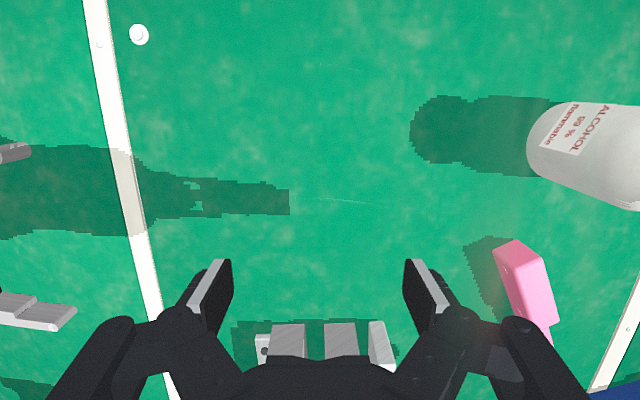

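View pics/pair.png

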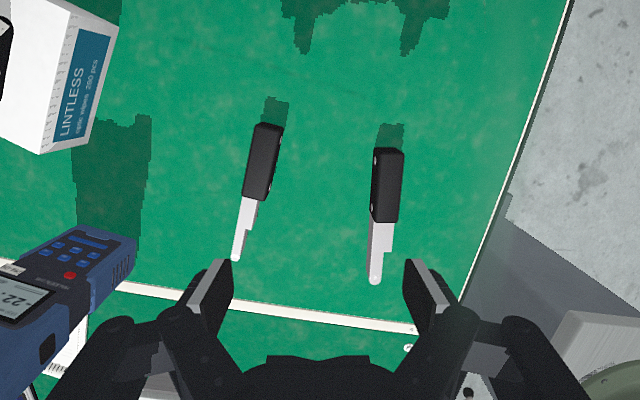

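Pair view: the left gauge (263,161) is mid, with a 9 mm tongue. The right one (385,185) is thick, with a wider tongue and step. In the mouth view the fixed jaw front spans columns 272–305 and the second jaw 325–355, with the gap at about column 315. I'll enlarge that area.

Run:
```python
import cv2
a=cv2.imread("pics/mouth.png")[312:372,240:400]
cv2.imwrite("pics/m2.png",cv2.resize(a,(800,300),interpolation=cv2.INTER_CUBIC))
```

```text
(no output)
```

View pics/m2.png

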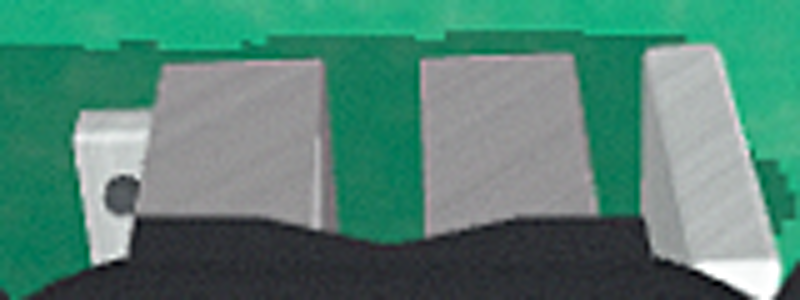

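The jaw feet, at (272.6,325), (305,324), (324.2,323.6) and (354.6,322.8), put the gap at about 17.7 mm. That points to the thick gauge, so I'll try it first. Next I'll fix the fixture pose from the feet and the thick gauge pose from its mask.

Run:
```python
from h import *
import pickle
D=pickle.load(open("d.pkl","rb"))
f,T=D["mouth"]
P=onz(f,T,[(272.6,325),(305,324),(324.2,323.6),(354.6,322.8)],0.0)
print(np.round(P,4)); v=P[3]-P[0]; print("heading deg",np.degrees(np.arctan2(v[1],v[0]))-90, np.linalg.norm(np.diff(P,axis=0),axis=1))
P=onz(f,T,[(306,338)],0.0)
# gauges: handle top mask corners from pair picture
f,T=D["pair"]
img=f["img"].astype(int)
for n,(x0,x1,y0,y1) in {"mid":(225,290,105,265),"thick":(360,415,135,290)}.items():
    sub=img[y0:y1,x0:x1]; 
    mask=(abs(sub[...,1]-sub[...,0])<18)&(abs(sub[...,1]-sub[...,2])<18)
    steel=(mask&(sub.mean(2)>130)).astype(np.uint8); blk=(mask&(sub.mean(2)<75)).astype(np.uint8)
    for m,nm in((steel,"steel"),(blk,"black")):
        k,l,st,_=cv2.connectedComponentsWithStats(m); j=1+np.argmax(st[1:,4])
        c,_=cv2.findContours((l==j).astype(np.uint8),cv2.RETR_EXTERNAL,cv2.CHAIN_APPROX_NONE)
        r=cv2.minAreaRect(c[0]); b=cv2.boxPoints(r)+[x0,y0]
        print(n,nm,np.round(b,1).tolist(),r[2], "world z.026/.034",np.round(onz(f,T,b,.026 if nm=="steel" else .034)[:,:2],4).tolist())
# refine: get fresh network points for axis from top frame too
for n in("mid","thick","thin"): pass
a=cv2.imread("pics/pair.png")[140:290,340:430]
cv2.imwrite("pics/pc.png",cv2.resize(a,None,fx=4,fy=4,interpolation=cv2.INTER_CUBIC))
```

```text
[[ 0.6157 -0.0111  0.    ]
 [ 0.6144  0.0189 -0.    ]
 [ 0.6139  0.0366  0.    ]
 [ 0.613   0.0647 -0.    ]]
heading deg 2.0442283218357318 [0.03002829 0.01770751 0.02802047]
mid steel [[229.3, 259.3], [242.0, 196.0], [257.8, 199.2], [245.1, 262.4]] 11.309932708740234 world z.026/.034 [[0.6067, -0.1961], [0.5999, -0.2685], [0.5844, -0.2679], [0.59, -0.1953]]
mid black [[239.0, 195.6], [255.8, 120.0], [284.0, 126.2], [267.2, 201.8]] 12.52880859375 world z.026/.034 [[0.6012, -0.2714], [0.5932, -0.3432], [0.5683, -0.342], [0.5742, -0.2699]]
thick steel [[367.7, 283.6], [373.0, 220.0], [393.7, 221.7], [388.4, 285.3]] 4.763641834259033 world z.026/.034 [[0.4569, -0.1923], [0.469, -0.266], [0.448, -0.2678], [0.4341, -0.1939]]
thick black [[368.1, 221.4], [373.3, 146.1], [404.0, 148.3], [398.7, 223.6]] 4.0141754150390625 world z.026/.034 [[0.4755, -0.2668], [0.4875, -0.3387], [0.4599, -0.3418], [0.4455, -0.2697]]
```

View pics/pc.png

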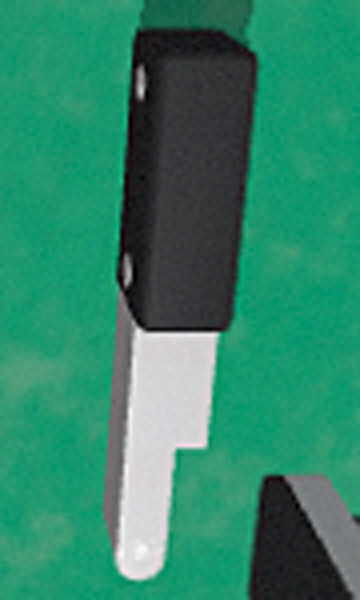

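Run:
```python
from h import *
import pickle
D=pickle.load(open("d.pkl","rb")); f,T=D["pair"]
c=lambda L:np.array(L)/4+[340,140]-.4
S=onz(f,T,c([(134,334),(118,545),(140,580),(175,450),(207,447),(217,334)]),.026)[:,:2]
a=S[1]-S[0]; a/=np.linalg.norm(a); print(np.round(S,4),"flat heading",np.degrees(np.arctan2(a[1],a[0])))
b=S[4]-S[5]; print("step side",np.degrees(np.arctan2(b[1],b[0])))
H=onz(f,T,c([(158,35),(146,325),(256,60),(231,325)]),.034)[:,:2]
for i in(0,2):
    b=H[i+1]-H[i];print("handle",np.degrees(np.arctan2(b[1],b[0])))
print(np.round(H,4))
for hd in(97.5,99,100.5):
    h=np.radians(hd);x=np.array([np.cos(h),np.sin(h)]);y=np.array([-x[1],x[0]])
    R2=np.array([x,y]); L=S@R2.T
    # model: flat y=-11, shoulder x=70, tip x=110, step left y=+10
    cy=np.mean([L[0,1]+11e-3,L[1,1]+11e-3,L[4,1]-10e-3,L[5,1]-10e-3,L[3,1]-2e-3]); cx=np.mean([L[2,0]-.110,L[3,0]-.07,L[4,0]-.07])
    g=np.array([cx,cy])@R2; print(hd,np.round(g,4),np.round((L-[cx,cy])*1e3,1).tolist(),np.round((H@R2.T-[cx,cy])*1e3,1).tolist())
```

```text
[[ 0.4681 -0.2628]
 [ 0.4577 -0.2021]
 [ 0.4492 -0.1923]
 [ 0.4498 -0.2326]
 [ 0.4418 -0.2349]
 [ 0.4475 -0.2664]] flat heading 99.69569649937779
step side 100.31912915415623
handle 101.44665727129878
handle 99.94829613747383
[[ 0.4819 -0.3377]
 [ 0.468  -0.2688]
 [ 0.4587 -0.3362]
 [ 0.4475 -0.2723]]
97.5 [ 0.4612 -0.3021] [[38.1, -12.0], [99.6, -9.6], [110.5, -2.5], [70.4, 2.2], [69.2, 10.5], [37.2, 8.9]] [[-38.0, -15.9], [32.2, -11.1], [-33.5, 6.9], [31.3, 9.6]]
99 [ 0.4628 -0.3018] [[37.7, -11.3], [99.3, -10.6], [110.3, -3.7], [70.3, 2.0], [69.4, 10.3], [37.4, 9.6]] [[-38.5, -13.3], [31.8, -10.3], [-33.3, 9.4], [31.5, 10.5]]
100.5 [ 0.4644 -0.3014] [[37.4, -10.7], [98.9, -11.5], [110.1, -5.0], [70.3, 1.8], [69.5, 10.1], [37.6, 10.2]] [[-38.9, -10.6], [31.5, -9.5], [-33.1, 11.9], [31.7, 11.3]]
```

```bash
cat >> h.py <<'E'
O=np.array([.6144,.0189]); FH=np.radians(2.04)
fx=np.array([np.cos(FH),np.sin(FH)]); fy=np.array([-fx[1],fx[0]])
def fw(x,y,z): return np.r_[O+fx*x*1e-3+fy*y*1e-3, z]   # fixture mm -> world
def ff(p): d=np.asarray(p)[:2]-O; return np.round([d@fx*1e3,d@fy*1e3],2)
ROTF=tooldown(FH+np.pi/2).as_rotvec()
E
python3 - <<'E'
from h import *
rot=tooldown(np.radians(190.1)).as_rotvec(); c=[.464,-.3015]
movep(c+[.07],rot); move_l(c+[.003],.12,until_force=10); print(get_state()["position"])
grab(80); s=get_state(); print(s["finger_gap"],s["position"],s["contact_force"])
move_l(c+[.07],.15); print(get_state()["finger_gap"],get_state()["contact_force"])
movep(fw(-145,13.35,.06),ROTF); sleep(.1)
s=get_state();print(s["clock"],ff(s["position"]),s["contact_force"],s["finger_gap"])
f,T=wrist();a=f["img"][:,:,::-1]
t=grab_frame("top")["img"][:,:,::-1][150:290,250:470]; 
cv2.imwrite("pics/g1.png",np.vstack([cv2.resize(a[130:400,140:500],(560,280)),cv2.resize(t,(560,310),interpolation=cv2.INTER_CUBIC)]))
E
```

```text
[ 0.46505003 -0.30198847  0.00382053]
0.2673936984925895 [ 0.46445155 -0.30180187  0.00354723] [-0.74939757  0.68900963  5.33292373]
0.27124675178213037 [ 0.02888564  0.68185646 -2.45070515]
10.8667 [-144.89   12.98] [-0.227147    0.12644413 -2.29025446] 0.2706439397196933
```

View pics/g1.png

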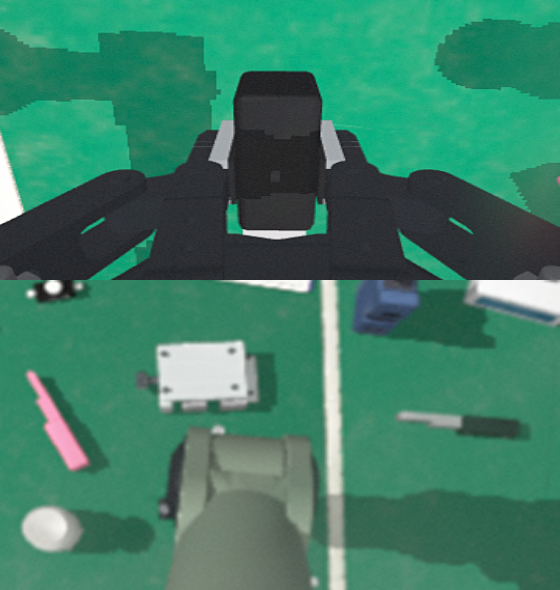

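Run:
```python
from h import *
def rep(n,hit=None):
    s=get_state(); print(n,hit,ff(s["position"]),np.round(s["position"][2],4),np.round(s["contact_force"],1),round(s["finger_gap"],3),round(s["clock"],1))
    return s
Z=.0068
rep("down",move_l(fw(-130,13.35,Z),.1,until_force=8))
h=move_l(fw(-92,13.35,Z),.04,until_force=5); rep("in",h)
if not h:
    h=move_l(fw(-92,8,Z),.01,until_force=3); s=rep("toward fixed jaw",h)
    y=ff(s["position"])[1]
    if h: move_l(fw(-92,y+.8,Z),.02)
    rep("backoff")
    h=move_l(fw(-55,y+.8,Z),.03,until_force=6); rep("push",h)
```

```text
down False [-130.06   13.36] 0.0068 [ 0.5 -0.  -2.2] 0.27 11.7
in False [-92.45  13.38] 0.0067 [ 0.2  0.4 -1.2] 0.268 12.8
toward fixed jaw True [-92.79  11.66] 0.0063 [ 0.1  0.2 -0.8] 0.27 13.1
backoff None [-92.16  12.42] 0.0066 [ 0.5  1.2 -2.4] 0.269 13.4
push True [-73.2  12.5] 0.006 [-0.8  0.6 -2.3] 0.268 14.1
```

Run:
```python
from h import *
def rep(n,hit=None):
    s=get_state(); print(n,hit,ff(s["position"]),np.round(s["position"][2],4),np.round(s["contact_force"],1),np.round(s["wrist_torque"],2),round(s["finger_gap"],3),round(s["clock"],1))
    return s
Z=.0068
y=12.3
h=move_l(fw(-60,y,Z),.02,until_force=7); s=rep("push",h)
x=ff(s["position"])[0]
sleep(.2); rep("rest")
if h:
    move_l(fw(x-3,y,Z),.03); h=move_l(fw(-60,y,Z),.02,until_force=7); rep("again",h); sleep(.2); rep("rest")
f=grab_frame("side"); cv2.imwrite("pics/s3.png",cv2.resize(f["img"][170:280,260:400,::-1],(763,600),interpolation=cv2.INTER_CUBIC))
```

```text
push True [-72.56  12.57] 0.0053 [-0.1  0.7  2.3] [-0.06 -0.35 -0.01] 0.269 14.5
rest None [-72.62  12.55] 0.0052 [ 1.7 -1.2  3.3] [ 0.04 -0.7  -0.01] 0.269 14.7
again True [-72.66  12.37] 0.006 [-0.4 -0.   2.4] [-0.05 -0.31 -0.04] 0.269 15.3
rest None [-72.68  12.38] 0.0059 [ 1.7 -0.8  2.6] [-0.03 -0.67 -0.02] 0.266 15.5
```

View pics/s3.png

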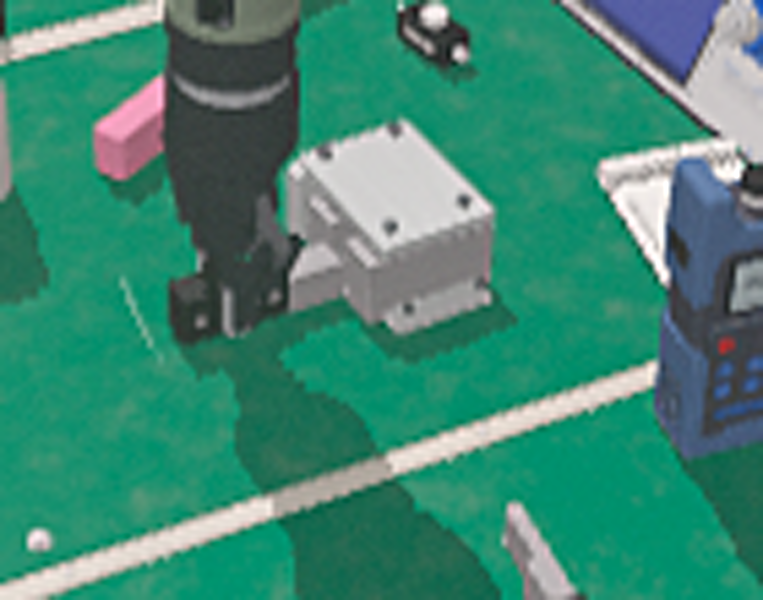

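The stop repeats at x = -72.6, but Fz and My suggest the nose is rubbing the floor. I'll raise it a little and push again to confirm it is the shoulder.

Run:
```python
from h import *
def rep(n,hit=None):
    s=get_state(); print(n,hit,ff(s["position"]),np.round(s["position"][2],4),np.round(s["contact_force"],1),np.round(s["wrist_torque"],2),round(s["finger_gap"],3),round(s["clock"],1))
    return s
y=12.3; Z=.0095
move_l(fw(-78,y,Z),.05); sleep(.2); rep("up/back")
h=move_l(fw(-74,y,Z),.03,until_force=9); rep("-74",h)
for x in(-73,-72.5,-72,-71.5,-71,-70.5,-70,-69.5,-69):
    h=move_l(fw(x,y,Z),.01,until_force=12); sleep(.1); s=rep(x,h)
    if h or s["contact_force"]@np.r_[fx,0]<-5: break
```

```text
up/back None [-78.53  12.37] 0.0092 [ 0.3 -0.3 -1.5] [0.03 0.04 0.03] 0.271 16.1
-74 False [-73.61  12.28] 0.0095 [-0.4 -0.7 -2.4] [0.04 0.04 0.01] 0.268 16.3
-73 False [-73.1   12.33] 0.0095 [-0.6 -0.3 -1.8] [ 0.03 -0.01 -0.08] 0.269 16.7
-72.5 False [-72.73  12.29] 0.0095 [-0.7  0.1 -1.5] [-0.    0.17 -0.01] 0.266 17.0
-72 False [-72.67  12.34] 0.0094 [-3.2 -1.  -0. ] [-0.06  0.59 -0.  ] 0.269 17.4
-71.5 False [-72.63  12.29] 0.0093 [-4.9 -0.1  0.8] [-0.08  0.85  0.01] 0.271 17.7
-71 False [-72.61  12.31] 0.0093 [-6.6 -1.1  2.1] [-0.1   1.06  0.  ] 0.266 18.1
```

The stop is stiff: force builds up along -x at x = -72.6, so the shoulder is on the jaw. I'll lower it, release and look.

Run:
```python
from h import *
def rep(n,hit=None):
    s=get_state(); print(n,hit,ff(s["position"]),np.round(s["position"][2],4),np.round(s["contact_force"],1),np.round(s["wrist_torque"],2),round(s["finger_gap"],3),round(s["clock"],1))
    return s
y=12.3
move_l(fw(-72.7,y,.009),.01); sleep(.1); rep("relax")
h=move_l(fw(-72.7,y,.0036),.015,until_force=5); sleep(.1); rep("lower",h)
let_go(); sleep(.2); rep("open")
move_l(fw(-72.7,y,.12),.2)
movep(fw(-150,y,.12),ROTF); sleep(.2)
f,T=wrist(); cv2.imwrite("pics/w4.png",f["img"][:,:,::-1]); import pickle; pickle.dump((f,T),open("w4.pkl","wb"))
print(get_state()["clock"])
```

```text
relax None [-72.64  12.32] 0.009 [-3.2  0.9 -1.3] [ 0.02  0.53 -0.  ] 0.27 18.5
lower True [-72.71  12.33] 0.0058 [-0.4  0.4  4.2] [-0.09 -0.41  0.03] 0.274 18.9
open None [-75.35  12.59] 0.0047 [-0.1  0.6 -0.5] [-0.06  0.03 -0.05] 0.998 19.8
21.1417
```

View pics/w4.png

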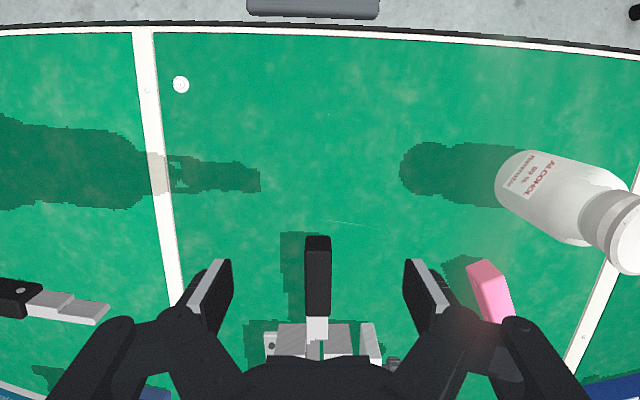

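Run:
```python
import cv2
a=cv2.imread("pics/w4.png")[225:365,260:390]
cv2.imwrite("pics/w4c.png",cv2.resize(a,(557,600),interpolation=cv2.INTER_CUBIC))
```

```text
(no output)
```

View pics/w4c.png

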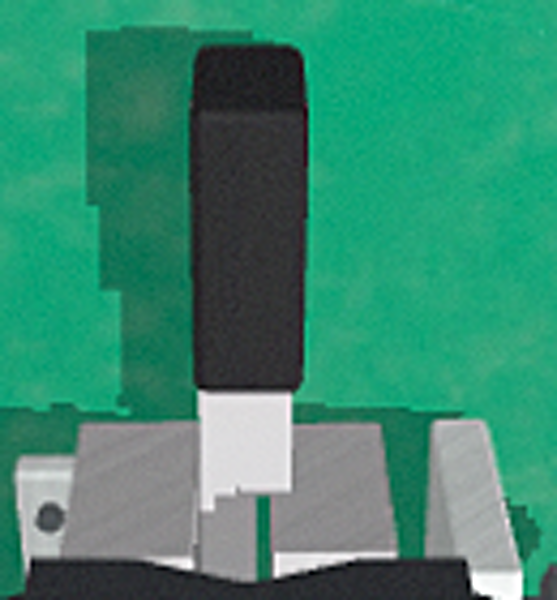

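Run:
```python
from h import *
import pickle
f,T=pickle.load(open("w4.pkl","rb"))
c=lambda L:np.array(L)/4.285+[260,225]-.4
for n,p,z in[("shoulder R",(291,493),.026),("shoulder L",(262,493),.026),("handle front L",(200,390),.034),("handle front R",(298,390),.034),("handle back L top",(193,110),.034),("handle back R top",(304,110),.034),("jaw foot",(80,424),0),("jaw foot2",(380,424),0)]:
    print(n,ff(onz(f,T,c([p]),z)[0]))
```

```text
shoulder R [-2.99 22.  ]
shoulder L [-3.   15.22]
handle front L [-39.82   1.48]
handle front R [-39.82  22.82]
handle back L top [-108.73    0.99]
handle back R top [-108.73   23.06]
jaw foot [ -0.06 -30.62]
jaw foot2 [-0.12 45.38]
```

The shoulder now shows at about -3 mm, because opening the fingers pulled the gauge back a little. I'll nudge the handle's rear gently with shut fingers until the shoulder seats.

Run:
```python
from h import *
import pickle
def rep(n,hit=None):
    s=get_state(); print(n,hit,ff(s["position"]),np.round(s["position"][2],4),np.round(s["contact_force"],1),round(s["finger_gap"],3),round(s["clock"],1))
    return s
y=16
grab(20); movep(fw(-150,y,.06),ROTF); move_l(fw(-138,y,.012),.12); sleep(.1); rep("start")
move_l(fw(-124,y,.012),.05,until_force=4); rep("near")
for x in np.arange(-123,-108,.75):
    h=move_l(fw(x,y,.012),.015,until_force=9); s=rep(x,h)
    if h or s["contact_force"][0]<-4.5: break
sleep(.1); rep("end")
move_l(fw(-140,y,.012),.1); move_l(fw(-150,12,.12),.2); sleep(.2)
f,T=wrist(); pickle.dump((f,T),open("w5.pkl","wb")); cv2.imwrite("pics/w5c.png",cv2.resize(f["img"][225:365,260:390,::-1],(557,600),interpolation=cv2.INTER_CUBIC))
```

```text
start None [-137.27   15.91] 0.0131 [0.4 0.3 0.4] -0.003 22.9
near None [-123.55   15.98] 0.0121 [ 0.3 -0.4 -0.1] -0.001 23.4
-123.0 False [-123.18   16.02] 0.0119 [ 1.2 -0.6  0.7] -0.004 23.6
-122.25 False [-122.25   15.99] 0.012 [0.4 0.1 0.1] 0.001 23.9
-121.5 False [-121.43   16.  ] 0.012 [0.2 0.3 0.6] 0.007 24.1
-120.75 False [-120.66   15.99] 0.012 [ 0.1  1.  -0.2] -0.001 24.4
-120.0 False [-119.94   16.  ] 0.012 [-0.1 -0.3 -0.4] 0.0 24.6
-119.25 False [-119.15   16.  ] 0.012 [-0.7  0.  -0.4] 0.002 24.9
-118.5 False [-118.57   15.99] 0.012 [-0.2 -0.6 -0.4] -0.002 25.1
-117.75 False [-118.57   16.01] 0.0119 [-3.3 -1.4  2. ] 0.002 25.4
-117.0 False [-118.56   16.01] 0.0118 [-5.  -0.5  3.8] 0.002 25.6
end None [-118.53   16.02] 0.0118 [-4.9 -0.5  4.4] 0.003 25.7
```

View pics/w5c.png

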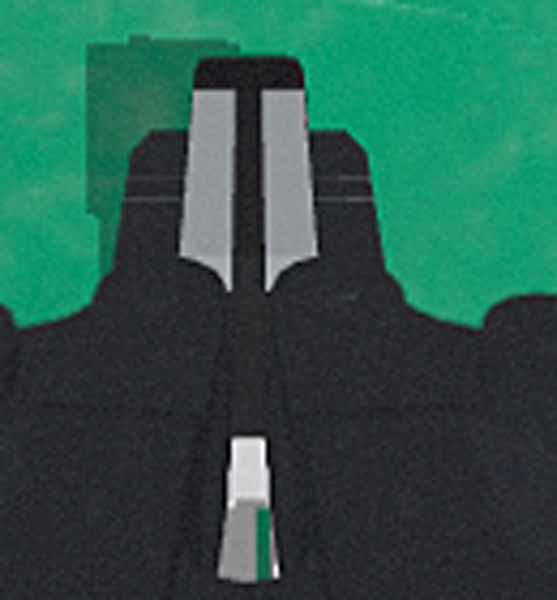

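Run:
```python
from h import *
import pickle
f,T=pickle.load(open("w4.pkl","rb"))
c=lambda L:np.array(L)/4.285+[260,225]-.4
for n,p,z in[("jaw top L",(100,556),.044),("jaw top R",(330,553),.044)]: print(n,ff(onz(f,T,c([p]),z)[0]))
for x,y,z in[(0,20,.026),(0,22,.026),(-3,22,.026),(0,20,.044),(0,20,0),(0,17.7,.0),(0,17.7,.026)]:
    print(x,y,z,np.round((proj(f,T,fw(x,y,z))[0]+.4-[260,225])*4.285,1))
s=get_state()
F,W=f,T
# wrist image with fingers open, from further back so body doesn't hide the mouth
let_go(); movep(fw(-185,20,.10),ROTF); sleep(.2)
f,T=wrist(); pickle.dump((f,T),open("w6.pkl","wb"))
a=f["img"][250:370,260:390,::-1]; cv2.imwrite("pics/w6c.png",cv2.resize(a,(650,600),interpolation=cv2.INTER_CUBIC)); print(get_state()["clock"])
for x,y,z in[(0,-30,0),(0,0,0),(0,22,.026),(-3,22,.026),(0,20,.044)]: print(x,y,z,np.round((proj(f,T,fw(x,y,z))[0]+.4-[260,250])*5,1))
```

```text
jaw top L [ -2.32 -20.85]
jaw top R [-3.3  30.07]
0 20 0.026 [282.3 502.8]
0 22 0.026 [290.8 502.8]
-3 22 0.026 [291. 493.]
0 20 0.044 [284.3 564.3]
0 20 0 [279.8 424.7]
0 17.7 0.0 [270.7 424.7]
0 17.7 0.026 [272.5 502.8]
28.3417
0 -30 0 [ 58.9 556.8]
0 0 0 [198.7 557.8]
0 22 0.026 [302.3 664.4]
-3 22 0.026 [302.3 653.7]
0 20 0.044 [292.4 747.9]
```

View pics/w6c.png

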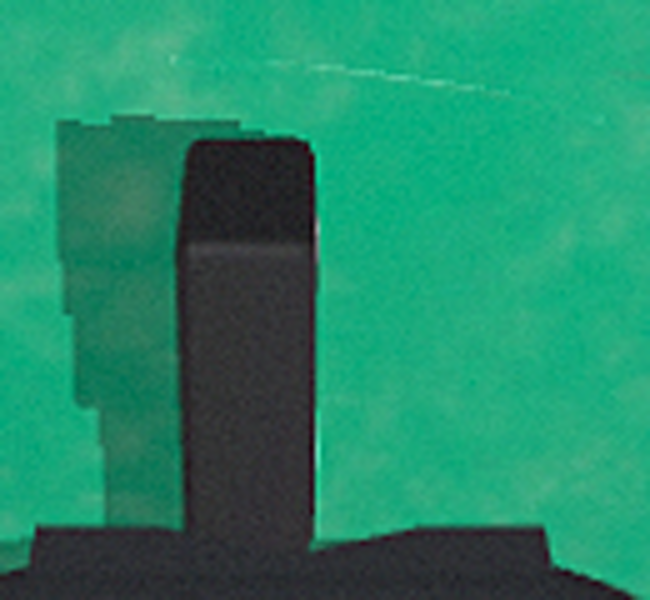

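In w4 the jaw-top edge (-2.3 to -3.3) and the shoulder (-3.0) agree, so my mouth origin looks about 2.6 mm too deep and the shoulder is probably at the jaw. I'll check this numerically with the camera straight above the mouth, where any gap would show as green mat between shoulder and jaw.

Run:
```python
from h import *
movep(fw(-120,12,.13),ROTF); movep(fw(78,12,.13),ROTF); sleep(.3)
f,T=wrist(); im=f["img"].astype(int); print("cam",ff(T[:3,3]),T[2,3],get_state()["clock"])
cv2.imwrite("pics/w7.png",f["img"][:,:,::-1])
for y in(-15,7,16,19,20.5,24,30):
    print("y",y)
    row=[]
    for x in np.arange(-14,8,1.):
        z=.026
        u,v=proj(f,T,fw(x,y,z))[0]; p=im[int(round(v)),int(round(u))]
        row.append(f"{x:.0f}:{p.mean():.0f}{'G' if p[1]>p[0]+25 else ''}")
    print(" ".join(row))
# flatness/pose of handle: black blob top outline
m=((im.max(2)<75)).astype(np.uint8); k,l,st,ce=cv2.connectedComponentsWithStats(m)
c0=proj(f,T,fw(-70,11.5,.034))[0]; j=l[int(c0[1]),int(c0[0])]; print("handle blob",st[j].tolist(),c0)
if j:
    ys,xs=np.nonzero(l==j)
    for v in(ys.min()+10,(ys.min()+ys.max())//2,ys.max()-8):
        e=xs[ys==v]; print([ff(onz(f,T,[(q,v)],.034)[0]).tolist() for q in(e.min()-.5,e.max()+.5)])
```

```text
cam [-7.66 11.65] 0.27361921181626025 29.8917
y -15
-14:63G -13:64G -12:63G -11:66G -10:59G -9:54G -8:55G -7:56G -6:72G -5:60G -4:53G -3:91G -2:198 -1:200 0:198 1:198 2:200 3:199 4:195 5:127 6:129 7:146
y 7
-14:201 -13:195 -12:199 -11:197 -10:197 -9:198 -8:198 -7:199 -6:200 -5:202 -4:124 -3:133 -2:136 -1:134 0:133 1:136 2:137 3:133 4:133 5:134 6:131 7:171
y 16
-14:201 -13:201 -12:198 -11:198 -10:198 -9:199 -8:199 -7:199 -6:206 -5:129 -4:137 -3:95G -2:62G -1:60G 0:56G 1:60G 2:54G 3:56G 4:61G 5:50G 6:101G 7:185
y 19
-14:197 -13:202 -12:199 -11:201 -10:200 -9:194 -8:200 -7:201 -6:206 -5:126 -4:131 -3:129 -2:207 -1:206 0:201 1:205 2:203 3:207 4:194 5:134 6:136 7:182
y 20.5
-14:205 -13:205 -12:201 -11:205 -10:202 -9:206 -8:203 -7:203 -6:208 -5:127 -4:131 -3:128 -2:203 -1:198 0:200 1:197 2:199 3:206 4:191 5:131 6:134 7:184
y 24
-14:98G -13:93G -12:99G -11:96G -10:99G -9:102G -8:64G -7:67G -6:65G -5:68G -4:79G -3:124 -2:205 -1:200 0:201 1:199 2:198 3:199 4:202 5:123 6:135 7:186
y 30
-14:92G -13:94G -12:94G -11:90G -10:86G -9:92G -8:99G -7:58G -6:62G -5:63G -4:75G -3:125 -2:201 -1:192 0:194 1:192 2:194 3:195 4:201 5:117 6:137 7:190
handle blob [301, 0, 34, 54, 1755] [317.21185675   2.61957948]
[[-65.32, -0.25], [-65.33, 23.66]]
[[-54.98, -0.4], [-54.99, 23.81]]
[[-42.43, -0.58], [-42.43, 23.99]]
```

The shoulder edge (about -3.3 mm) meets the second jaw's front (about -3 to -3.5 mm), with no green mat between them. The gauge lies straight, its flat side about 0.7 mm from the fixed jaw, and the arm is clear, so I'll hand in.

Run:
```python
from h import *
s=get_state();print(s["clock"],s["contact_force"],s["position"]); sign_off()
```

```text
29.8917 [ 0.38009122 -0.26039049 -0.799966  ] [0.69149478 0.0336524  0.13057904]
the job is handed in; nothing more can be done
```

The thick gauge fits. It is in the gap with its shoulder against the second jaw, and I handed the job in at about 30 s. The sign-off reports no verdict.

- **Choice of gauge:** a wrist picture of the jaw feet gave a gap of about 17.7 mm, so I tried only the thick gauge (13 mm tongue, 21 mm step). The tongue slid in about 37 mm by my first measurement. It then stopped hard at the same spot each time, with pushes of about 5–7 N. I did not pick up the thin and mid gauges, and the bottle, power meter and attenuator were left alone.
- **Release:** I lowered the gauge to a light contact and opened the fingers. I then pushed the handle's rear gently (about 5 N) with shut fingers to be sure it was seated, and it stopped at once.
- **Last checks:** seen from straight above, the shoulder meets the front of the second jaw with no mat visible between them. The flat side runs about 0.7 mm from the fixed jaw, the gauge is straight, and the arm was clear.
- **Disagreement:** my first estimate of the mouth position put the shoulder about 3 mm short of the jaw. The jaw's top edge shows the same 3 mm offset, so I took the estimate to be wrong rather than the gauge unseated.
- **Not checked:** I did not measure separately that the gauge lies flat; I only felt it touch down before letting go.

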